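Caliper the adjustable spacer

TASK

Measure what the adjustable aluminium spacer is set to: stand it flat, well in between the open jaws of the clamped-down caliper with its two halves in line with the beam, let go, then slide the jaw shut until it nips the spacer square against the fixed jaw. Press it home gently, with about 5 to 10 N on the spacer and never hard, do not cock the sliding jaw, and leave the spacer nipped between the jaws, hands off. Leave the jar, the heat sink and the coaxial attenuator where they are.

Things in the scene. Friction and masses are not known exactly. Their poses are not given: they have to be found in the camera images.
- spacer_center (a point): loose adjustable spacer of bare aluminium on the right-hand bench, about 120 g (varies), 24 mm high: a large half 28 (x) x 22 (y) x 24 mm and, to its +y, a small half 28 x 10 x 24 mm on two dowels, locked fast at a gap of 2 to 18 mm. So its width along y is 34 to 50 mm and not known beforehand. This point is the centre of the large half, 12 mm above its underside, on the midline of both.
- stand: aluminium plate 110 (x) x 250 (y) x 10 mm, immovable on the left-hand bench; origin under its centre. A digital caliper lies flat on it, clamped at both ends. Its beam runs along y, from x = +11 to +27 mm, top 18 mm above the bench; a clamp on it at y = -104 mm is 26 mm high. The fixed jaw is at the +y end; both jaws reach from the beam to x = -26 mm and lie 14 to 18 mm above the bench.
- pad (a point): top of the flat grey work pad, 13.5 mm above the bench, under and between the jaws; this point is at x = -8, y = +70 mm on the plate, axes as the plate's. The pad spans x = -44 to +2 mm and y = +3 to +105 mm on the plate. A spacer standing on it has its foot at the height of the jaws; centred on this x its 28 mm side clears the beam by 5 mm.
- fixed_face (a point): middle of the fixed jaw's measuring face with its tip at rest (looks to -y of the plate), at x = -8, y = +100 mm on the plate, 16 mm above the bench; axes as the plate's
- moving_face (a point): middle of the sliding jaw's measuring face (looks to +y of the plate); the jaw is 9 mm thick behind it. Axes as the plate's while the jaw is not cocked
- slider (a point): the black display housing that carries the sliding jaw, a place to pinch it: on its midline, 27 mm to -y of the sliding jaw's measuring face, 20 mm above the bench. The housing is 28 mm wide along the plate's x (14 mm either side of this point), reaches 23 mm to +y and 44 mm to -y of it, 13 to 26 mm above the bench, with grippy sides. Axes as the plate's while the jaw is not cocked
- cal_jaw (a joint): slide of the jaw, m: 0 shut, grows as it opens (to -y of the plate), at most 0.11. The gap between the measuring faces, fixed tip at rest, is this value - 3 mm. About 4 N of friction: the jaw stays where it is left, and keeps a nip of about that much. Starts 0.08 to 0.105 open
- jaw_tilt (a joint): how far slider and jaw are cocked about the vertical, rad: 0 is square. The worn slider has springy play, at most 0.12 either way (about 3 N m per rad, springs back). Pushing at the jaw's tip or twisting the slider cocks it; moving the housing straight along the beam hardly does
- anvil: spring-backed steel tip that bears the fixed jaw's measuring face, 34 x 4.5 x 4 mm: it gives way towards +y of the plate by about 1 mm per 5 N, at most 4 mm. Its origin is not on the tip but at x = +8, y = 0 mm on the plate while it is at rest; find the face by fixed_face
- jar: bystander: small jar with a green lid, 46 x 46 x 38 mm, origin under its centre; on the right-hand bench
- sink: bystander: finned aluminium heat sink, 42 x 42 x 23 mm, origin under its centre; on the right-hand bench
- coax: bystander: coaxial attenuator, black barrel, 13 x 38 x 13 mm, lying behind the plate, origin under its centre
Things that resemble listed ones, but are neither listed nor needed, are in the scene too. What is shaped like the part that bears spacer_center but purple or yellow is not meant.

How it is judged:
By the outcome, as a careful person would: the job done as asked, in the order asked, and still so for the second after the job is handed in, with the robot touching nothing.
It also fails if it takes over 64 s, if anything falls off the work surface, if the arm or the gripper's body presses on something with over 40 N, if the wrist force passes 120 N, or if a joint passes its speed limit or range.

ROBOT

A 7-joint arm with a two-finger parallel gripper is mounted at the origin on a cart in front of the work surface, level with it; the furniture and walls round the work are solid. World frame = base frame: x ahead of the robot, y to its left, z up, the work surface at z = 0. Lengths are in m, angles in rad, forces in N, time in s.
With the tool pointing down it reaches from about 0.425 to 1.025 m from the base axis. Payload 9.4 kg.
Tool frame: the origin (TCP) lies at the very end of the fingers, on their centre line; the grasp point (between the pads) lies 19 mm behind it; z points along the fingers, y is the line along which they close (so a half turn about z gives the same grasp; the last joint's range is limited). The gripper opens to 93 mm and grips with 3 to 60 N. Pads are 15 mm wide; open, the fingers measure 128 mm over their backs; the gripper's body (75 mm by 188 mm) begins 65 mm behind the grasp point.
Start: joints at [-1.189, 0.599, -0.003, 1.599, 0.002, 0.943, -0.08], TCP at [0.321, 0.65, 0.219] pointing down, gripper open.
Joint ranges: [-2.57, 2.57], [-0.35, 1.97], [-1.29, 1.29], [0.11, 2.56], [-1.05, 4.19], [0.11, 1.86], [-2.63, 2.63]. Speed limits (rad/s): [2.22, 2.22, 3.01, 3.01, 3.14, 3.14, 3.14].

INTERFACE

Orientations are given as [roll, pitch, yaw] about the fixed x, y, z axes, in that order (R = Rz(yaw) Ry(pitch) Rx(roll)).
In Python, from station import robot, eyes gives the robot as it stands. The module is installed in compiled form; this text tells all that it offers.
- The arm moves only by the tool arm_command, never from a script. Its arguments are lists of equal length, an entry for each row: "offset": the shift along the world's x, y, z in cm, a list of three; "dr": the turn, a rotation vector about the world's x, y, z in rad, a list of three; "claw": the closure, from 0 (fully open) to 1 (shut). In form: {"offset": [[dx, dy, dz], ...], "dr": [[wx, wy, wz], ...], "claw": [claw, ...]}. A call has 1 to 10 rows; each row shifts and turns the commanded pose from where the row before left it; what a row does not reach is not made up. A row lasts 1/12 s, in which the tool goes at most 41.7 mm and 7.16 degrees, less where a joint would pass 70% of its speed; a pose out of reach is approached as far as the arm can. A call is refused whole if a number of a shift passes 4.17 or a number of a turn 0.125, either way. A call with a gripper value outside its range is refused whole. The fingers move at their own pace and stop on an object; "grip_force" is the grip in N (left out, the last holds). Time passes only in rows, so rows that do not move let the fingers close. It gives the time, the measured TCP pose, the force, the opening and the grip force at its end, in the units of the state.
- robot.state(): the state, without advancing time (a new reading comes with each control period).
- eyes.read_camera(name): name is "scene" or "top" or "wrist"; returns the picture (384x512x3 uint8, red, green, blue); there is no depth.
- eyes.camera_params(name): a dict with "fx", "fy", "cx", "cy" (pixels), "k1" (the pictures are not rectified: a ray, as slopes to the right and down, at radius r is drawn at 1 + k1 r^2 times it, then the intrinsics apply), "eye" and "orientation" of the camera in the world. Camera axes: x right, y down, z forward; pixel columns grow to the right and rows downward; lengths in m; the calibration is good to about 2 mm. A picture is of the moment at which its call begins: read the wrist's pose just before it. camera_params takes no time and is no camera call; for the wrist camera it gives the pose at the moment of the call.
- robot.finish_job(): hands the job in; it is judged then, once.
The state is a dict: "time": time; "joints": joint angles; "dq": joint speeds; "effort": joint torques, N m; "ee_pos": TCP position; "eef_rot": TCP orientation; "force": force on the tool from outside, world axes, zero at the start; "ft_torque": the same for the moment, N m; "width": finger opening in m; "grasp_force": force on a finger pad.
Only numpy, scipy, OpenCV 4.12 (cv2) and the standard library are available. Lean on these libraries where they do the work, as an engineer would, in place of code of your own. Each camera call takes 0.05 s, during which the arm holds its last target. There are 200 camera calls.

## Working session

There is one attempt and no reset: what is moved stays moved. The work goes in short steps, Python scripts to look and compute and a tool call to move; the robot and the scene stay as the last step left them, time stands still between calls to the robot, and variables do not carry over. Pictures are saved under pics/ and viewed, at most 10 in all, crops included, and the job is handed in when it is done.

Besides the shell and the picture viewer there is one more tool, called after "Call:" as name(argument=value, ...) on one line, values as JSON. arm_command: Moves the arm, as the interface text tells. Its arguments: {"type":"object","properties":{"offset":{"type":"array","items":{"type":"array","items":{"type":"number"}}},"dr":{"type":"array","items":{"type":"array","items":{"type":"number"}}},"claw":{"type":"array","items":{"type":"number"}},"grip_force":{"type":"number"}},"required":["offset","dr","claw"]}

```bash
mkdir -p pics
cat > h.py <<'E'
import numpy as np, cv2
from scipy.spatial.transform import Rotation as R
from station import robot, eyes
def P(n):
    p=eyes.camera_params(n); o=np.array(p["orientation"],float)
    M=o if o.shape==(3,3) else R.from_euler('xyz',o).as_matrix() if o.size==3 else None
    return p,M,np.array(p["eye"],float)
def ray(n,u,v,z,c=None):
    p,M,e=c or P(n); d=np.array([(u-p["cx"])/p["fx"],(v-p["cy"])/p["fy"]]); s=d.copy()
    for _ in range(20): s=d/(1+p["k1"]*(s@s))
    w=M@np.array([s[0],s[1],1]); return e+w*(z-e[2])/w[2]
def proj(n,X,c=None):
    p,M,e=c or P(n); q=M.T@(np.array(X)-e); s=q[:2]/q[2]; s=s*(1+p["k1"]*(s@s))
    return s[0]*p["fx"]+p["cx"],s[1]*p["fy"]+p["cy"]
E
python3 - <<'E'
from h import *
print({k:v for k,v in robot.state().items()})
for n in ("scene","top","wrist"): print(n,eyes.camera_params(n))
for n in ("top","scene"):
    a=eyes.read_camera(n); np.save(n+"0.npy",a)
    cv2.imwrite(f"pics/{n}0.png",cv2.resize(a[:,:,::-1],(800,600),interpolation=cv2.INTER_CUBIC))
E
```

```text
{'time': 0.0, 'joints': array([-1.18868294,  0.60011057, -0.00257646,  1.60010151,  0.00179409,
        0.94290333, -0.07980333]), 'dq': array([ 0.00025232, -0.00151149, -0.00028747, -0.00033605, -0.00086481,
        0.00107316,  0.00063872]), 'effort': array([-1.19789380e-03, -7.65064430e+01,  1.49709262e+00, -2.52363807e+01,
       -5.23607538e-02,  1.68935861e-02,  1.22286333e-04]), 'ee_pos': array([0.32087557, 0.64959514, 0.21778013]), 'eef_rot': array([-3.14007668e+00,  1.16496625e-04,  2.68285844e+00]), 'force': array([ 0.93341857, -0.14532834, -0.05171196]), 'ft_torque': array([-0.0001702 , -0.0024313 ,  0.01832642]), 'grasp_force': 0.0, 'width': 0.09288960480449461}
scene {'fx': 415.86254705022566, 'fy': 415.86254705022566, 'cx': 253.97943434495187, 'cy': 193.24271998007723, 'k1': -0.03838778161401151, 'eye': array([ 0.19706857, -0.51044651,  0.95205073]), 'orientation': array([-2.46415737, -0.01486115, -0.57802816])}
top {'fx': 491.0653967131149, 'fy': 491.0653967131149, 'cx': 260.3181375292836, 'cy': 193.1417820363674, 'k1': 0.0311658163138001, 'eye': array([0.48539343, 0.09254893, 1.58096115]), 'orientation': array([-3.05770202, -0.01256274, -1.58714603])}
wrist {'fx': 338.7462098522458, 'fy': 338.7462098522458, 'cx': 252.05768703097004, 'cy': 184.7460691456788, 'k1': 0.01108609135949175, 'eye': array([0.2545474 , 0.68176241, 0.38409031]), 'orientation': array([2.87093080e+00, 1.12159819e-03, 1.11180304e+00])}
```

View pics/top0.png

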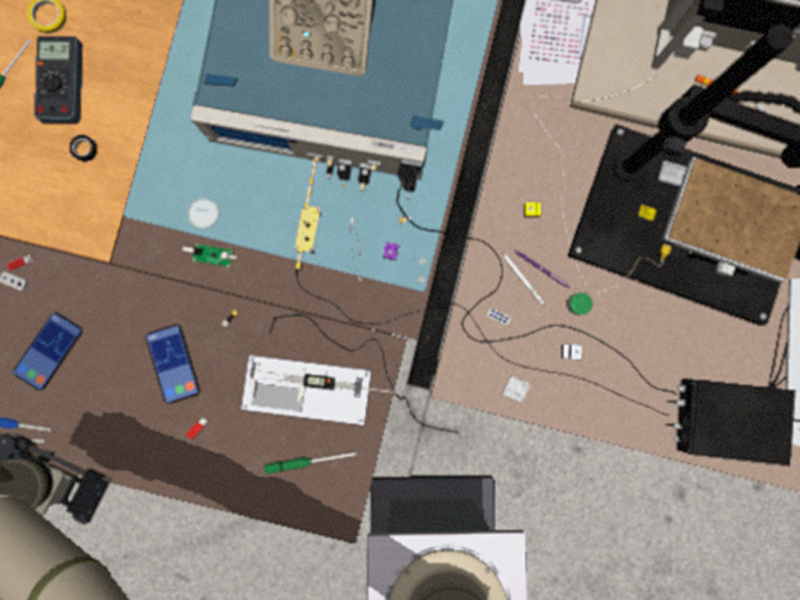

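The top view shows the stand at about (305,390), the jar at (580,303) and the sink at (516,388). The spacer candidate is at (571,352). I'll enlarge those areas.

Run:
```python
import numpy as np,cv2
a=np.load("top0.npy")[:,:,::-1]
A=cv2.resize(a[220:280,150:245],(800,505),interpolation=cv2.INTER_CUBIC)[:300*2]
cv2.imwrite("pics/c1.png",A)   # scale 8.42
B=cv2.resize(a[180:260,300:400],(750,600),interpolation=cv2.INTER_CUBIC)
cv2.imwrite("pics/c2.png",B)   # scale 7.5
```

```text
(no output)
```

View pics/c1.png

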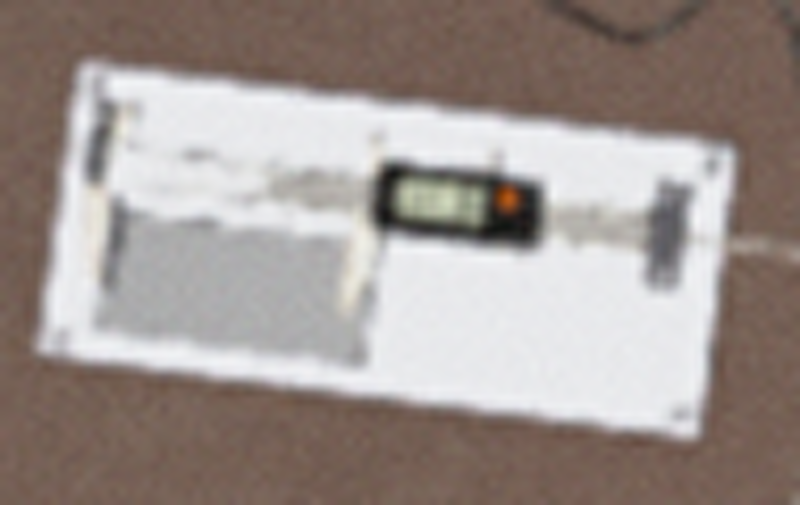

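View pics/c2.png

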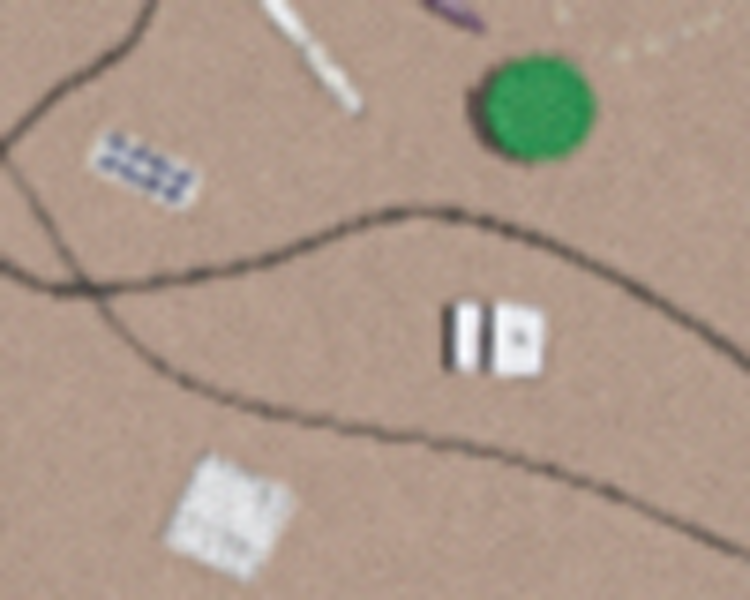

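View pics/scene0.png

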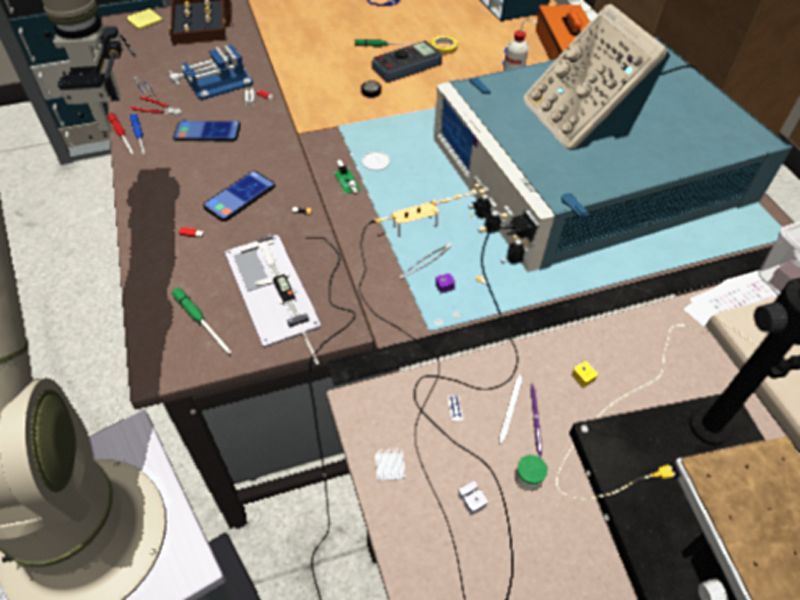

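The stand's plate corners and the spacer's two halves are clear: gap at crop column about 486, with the small half on its left (+y). The path between them looks clear. Next, compute poses.

Run:
```python
from h import *
c=P("top")
def c1(u,v,z): return ray("top",150+(u+.5)/8.42-.5,220+(v+.5)/8.42-.5,z,c)
def c2(u,v,z): return ray("top",300+(u+.5)/7.5-.5,180+(v+.5)/7.5-.5,z,c)
K=np.array([c1(*q,.01) for q in [(82,65),(735,147),(698,435),(38,352)]])
print(K.round(4)); o=K.mean(0)
ey=(K[0]+K[3]-K[1]-K[2])[:2]; L=np.linalg.norm(ey)/2; ey/=np.linalg.norm(ey); ex=np.array([ey[1],-ey[0]])
W=np.linalg.norm(K[0]+K[1]-K[2]-K[3])/2
print("stand",o,"L,W",L,W,"yaw",np.arctan2(ex[1],ex[0]))
def loc(p): d=p[:2]-o[:2]; return d@ex*1e3,d@ey*1e3
print("fixedface?",loc(c1(118,245,.018)),"moving face",loc(c1(355,260,.018)),"housing L/R",loc(c1(380,200,.026)),loc(c1(543,215,.026)))
S=np.array([c2(*q,.024) for q in [(497,303),(545,308),(541,377),(494,374)]])
s=S.mean(0); u=(S[0]+S[1]-S[2]-S[3])[:2]; 
print("spacer",s,np.linalg.norm(u)/2,np.linalg.norm(S[0]+S[3]-S[1]-S[2])/2,"yaw",np.arctan2(u[1],u[0]))
m=np.array([c2(*q,.024) for q in [(458,300),(480,302),(476,372),(452,370)]]).mean(0); print("small",m,np.linalg.norm(m-s), "yaw y", np.arctan2(-(m-s)[0],(m-s)[1]))
for q in [(540,108,.038),(230,515,.023)]: print(c2(*q))
# scene crosscheck
for X in (s,o): print(np.array(proj("scene",X))*800/512)
```

```text
[[0.5132 0.3936 0.01  ]
 [0.4781 0.1477 0.01  ]
 [0.3707 0.1628 0.01  ]
 [0.4061 0.4098 0.01  ]]
stand [0.44201827 0.27846054 0.01      ] L,W 0.24893229822739865 0.10842167897069281 yaw -0.14193758442683363
fixedface? (np.float64(-10.599564730162617), np.float64(99.55159006653872)) moving face (np.float64(-5.186894298185341), np.float64(11.03225828808314)) housing L/R (np.float64(18.375560309279734), np.float64(3.895932090300032)) (np.float64(20.40626956326154), np.float64(-57.11233153079993))
spacer [ 0.50956923 -0.27119135  0.024     ] 0.029580437903037732 0.020099539009641124 yaw -0.08574726731592126
small [ 0.51180526 -0.24897747  0.024     ] 0.02232613453655146 yaw y -0.10032081207356856
[ 0.60682962 -0.28010412  0.038     ]
[ 0.43819743 -0.14700513  0.023     ]
[476.07375533 500.47121673]
[270.25463306 285.67848685]
```

Call:
arm_command(offset=[[1.5, -3.8, 0], [1.5, -3.8, 0], [1.5, -3.8, 0], [1.5, -3.8, 0], [1.5, -3.8, 0], [1.5, -3.8, 0], [1.5, -3.8, 0], [1.5, -3.8, 0], [1.5, -3.8, 0], [1.5, -3.8, 0]], dr=[[0, 0, -0.1], [0, 0, -0.1], [0, 0, -0.1], [0, 0, -0.1], [0, 0, -0.1], [0, 0, -0.1], [0, 0, -0.1], [0, 0, -0.1], [0, 0, -0.1], [0, 0, -0.1]], claw=[0, 0, 0, 0, 0, 0, 0, 0, 0, 0])

```text
time: 0.93
ee_pos: [0.4713, 0.2681, 0.2186]
eef_rot: [-3.141, -0.0, 1.678]
force: [1.4, -0.0, -1.1]
width: 0.0928
grasp_force: 0.0
```

Call:
arm_command(offset=[[0.3, -4, 0], [0.3, -4, 0], [0.3, -4, 0], [0.3, -4, 0], [0.3, -4, 0], [0.3, -4, 0], [0.3, -4, 0], [0.3, -4, 0], [0.3, -4, 0], [0.3, -4, 0]], dr=[[0, 0, -0.02], [0, 0, -0.02], [0, 0, -0.02], [0, 0, -0.02], [0, 0, -0.02], [0, 0, -0.02], [0, 0, -0.02], [0, 0, -0.02], [0, 0, -0.02], [0, 0, -0.02]], claw=[0, 0, 0, 0, 0, 0, 0, 0, 0, 0])

```text
time: 1.77
ee_pos: [0.5007, -0.1318, 0.2186]
eef_rot: [-3.141, -0.0, 1.482]
force: [0.8, -0.0, 0.2]
width: 0.0927
grasp_force: 0.0
```

Call:
arm_command(offset=[[0.25, -3.35, -2], [0.25, -3.35, -2], [0.25, -3.35, -2], [0.25, -3.35, -2], [0, 0, 0], [0, 0, 0]], dr=[[0, 0, 0], [0, 0, 0], [0, 0, 0], [0, 0, 0], [0, 0, 0], [0, 0, 0]], claw=[0, 0, 0, 0, 0, 0])

```text
time: 2.27
ee_pos: [0.5097, -0.2659, 0.1372]
eef_rot: [-3.139, 0.0, 1.479]
force: [-1.1, 0.3, -0.4]
width: 0.0931
grasp_force: 0.0
```

Run:
```python
from h import *
import pickle
c=P("wrist"); a=eyes.read_camera("wrist"); np.save("w1.npy",a); pickle.dump(c,open("w1.pkl","wb"))
print(robot.state()["ee_pos"],[proj("wrist",X,c) for X in ([.5096,-.2712,.024],[.5118,-.249,.024])])
cv2.imwrite("pics/w1.png",cv2.resize(a[:,:,::-1],(800,600),interpolation=cv2.INTER_CUBIC))
```

```text
[ 0.51037015 -0.26414845  0.13794032] [(np.float64(252.6951878150778), np.float64(186.04813089655974)), (np.float64(252.88087154682836), np.float64(160.47589784032232))]
```

View pics/w1.png

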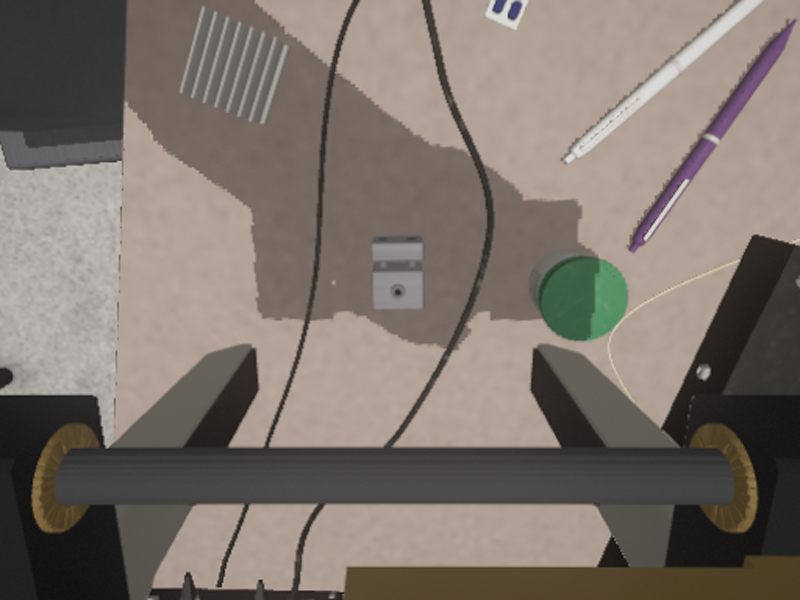

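The spacer sits at about (397,274), between the open fingers. The hole of the large half is at (397.5,292). The jar on the right at (585,297) is clear of the finger line. I'll enlarge it for the edges.

Run:
```python
import numpy as np,cv2
a=np.load("w1.npy")[:,:,::-1]
cv2.imwrite("pics/w1c.png",cv2.resize(a[140:210,220:290],(560,560),interpolation=cv2.INTER_CUBIC))
```

```text
(no output)
```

View pics/w1c.png

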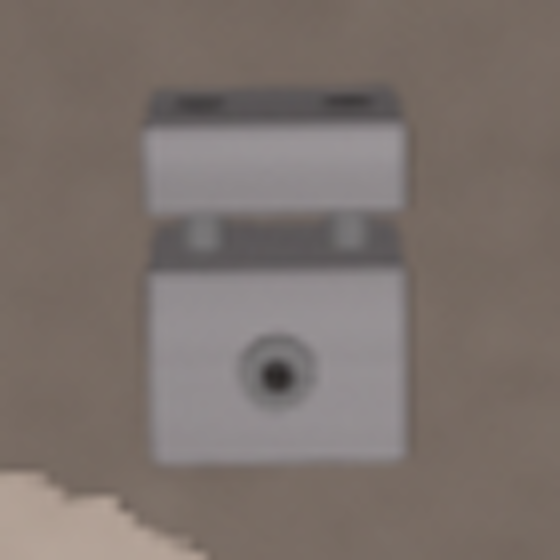

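Run:
```python
from h import *
import pickle
c=pickle.load(open("w1.pkl","rb"))
f=lambda u,v:ray("w",220+(u+.5)/8-.5,140+(v+.5)/8-.5,.024,c)
S=np.array([f(*q) for q in [(149,268),(407,266),(408,462),(153,464)]]);s=S.mean(0)
m=np.array([f(*q) for q in [(145,125),(408,123),(404,212),(148,213)]]); print(m)
w=np.linalg.norm(S[0]+S[3]-S[1]-S[2])/2; h=np.linalg.norm(S[0]+S[1]-S[2]-S[3])/2
d=(m[0]+m[1])/2-(S[2]+S[3])/2
e=(S[1]+S[2]-S[0]-S[3]); print(s,w,h,"total",np.linalg.norm(d),"axis yaw",np.arctan2(-d[0],d[1]),"xyaw",np.arctan2(e[1],e[0]), robot.state()["eef_rot"])
y=d/np.linalg.norm(d); print("grasp pt",s+y*.005)
```

```text
[[ 0.4995602  -0.24335824  0.024     ]
 [ 0.52694594 -0.24566217  0.024     ]
 [ 0.52578945 -0.25509878  0.024     ]
 [ 0.49890187 -0.25273968  0.024     ]]
[ 0.51117075 -0.27068444  0.024     ] 0.027468255152556922 0.021794420903429635 total 0.03715414054139019 axis yaw -0.0790131999312267 xyaw -0.08318531250434186 [-3.13980359e+00 -5.65642936e-04  1.48115241e+00]
grasp pt [ 0.51156541 -0.26570004  0.024     ]
```

Call:
arm_command(offset=[[0.1, -0.1, -2.5], [0, 0, -2.5], [0, 0, -2.5], [0, 0, -2.5], [0, 0, -1.5], [0, 0, -1], [0, 0, -0.4], [0, 0, 0]], dr=[[0, 0, 0.008], [0, 0, 0], [0, 0, 0], [0, 0, 0], [0, 0, 0], [0, 0, 0], [0, 0, 0], [0, 0, 0]], claw=[0, 0, 0, 0, 0, 0, 0, 0], grip_force=20)

```text
time: 2.98
ee_pos: [0.5124, -0.2639, 0.0096]
eef_rot: [-3.141, -0.0, 1.492]
force: [-0.7, 0.4, 0.9]
width: 0.0931
grasp_force: 0.0
```

Call:
arm_command(offset=[[0, -0.1, -0.1], [0, 0, 0], [0, 0, 0], [0, 0, 0], [0, 0, 0], [0, 0, 0], [0, 0, 0], [0, 0, 0], [0, 0, 0], [0, 0, 0]], dr=[[0, 0, 0], [0, 0, 0], [0, 0, 0], [0, 0, 0], [0, 0, 0], [0, 0, 0], [0, 0, 0], [0, 0, 0], [0, 0, 0], [0, 0, 0]], claw=[0.4, 0.6, 0.7, 0.8, 0.8, 0.8, 0.8, 0.8, 0.8, 0.8], grip_force=20)

```text
time: 3.82
ee_pos: [0.512, -0.266, 0.0086]
eef_rot: [-3.141, -0.0, 1.491]
force: [-0.1, 0.2, 0.2]
width: 0.0308
grasp_force: 0.0
```

Call:
arm_command(offset=[[0, 0, 0], [0, 0, 0], [0, 0, 0], [0, 0, 0]], dr=[[0, 0, 0], [0, 0, 0], [0, 0, 0], [0, 0, 0]], claw=[1, 1, 1, 1])

```text
time: 4.15
ee_pos: [0.512, -0.266, 0.0086]
eef_rot: [-3.141, 0.0, 1.491]
force: [-0.3, -0.0, 0.4]
width: 0.028
grasp_force: 20.0
```

Call:
arm_command(offset=[[0, 0, 1], [0, 0, 2], [0, 0, 3], [0, 0, 3], [0, 0, 2]], dr=[[0, 0, 0], [0, 0, 0], [0, 0, 0], [0, 0, 0], [0, 0, 0]], claw=[1, 1, 1, 1, 1])

```text
time: 4.57
ee_pos: [0.5123, -0.2663, 0.1215]
eef_rot: [3.14, 0.001, 1.49]
force: [0.2, -0.9, -1.2]
width: 0.0279
grasp_force: 20.0
```

Call:
arm_command(offset=[[0, 2, 2], [0, 3.8, 1], [0, 3.8, 1], [0, 3.8, 0], [0, 3.8, 0], [0, 3.8, 0], [0, 3.8, 0], [0, 3.8, 0], [0, 3.8, 0], [-0.5, 3.8, 0]], dr=[[0, 0, -0.01], [0, 0, -0.01], [0, 0, -0.01], [0, 0, -0.01], [0, 0, -0.01], [0, 0, -0.01], [0, 0, 0], [0, 0, 0], [0, 0, 0], [0, 0, 0]], claw=[1, 1, 1, 1, 1, 1, 1, 1, 1, 1])

```text
time: 5.4
ee_pos: [0.5074, 0.098, 0.1594]
eef_rot: [3.14, -0.001, 1.431]
force: [2.0, 0.6, -1.1]
width: 0.0279
grasp_force: 20.0
```

Call:
arm_command(offset=[[-1, 3.8, 0], [-1, 3.8, 0], [-1, 3.8, 0], [-1, 3.8, 0], [-1.2, 3.8, 0], [-1.2, 3.8, 0], [0, 1.5, 0], [0, 0, 0], [0, 0, 0]], dr=[[0, 0, 0], [0, 0, 0], [0, 0, 0], [0, 0, 0], [0, 0, 0], [0, 0, 0], [0, 0, 0], [0, 0, 0], [0, 0, 0]], claw=[1, 1, 1, 1, 1, 1, 1, 1, 1])

```text
time: 6.15
ee_pos: [0.4427, 0.3395, 0.1589]
eef_rot: [3.141, 0.0, 1.433]
force: [-0.3, -0.1, -0.7]
width: 0.0275
grasp_force: 20.0
```

Run:
```python
from h import *
import pickle
c=P("wrist"); a=eyes.read_camera("wrist"); np.save("w2.npy",a); pickle.dump(c,open("w2.pkl","wb"))
print(robot.state()["ee_pos"],robot.state()["eef_rot"],robot.state()["grasp_force"])
cv2.imwrite("pics/w2.png",cv2.resize(a[:,:,::-1],(800,600),interpolation=cv2.INTER_CUBIC))
```

```text
[0.44312804 0.33807307 0.15890995] [3.14147061e+00 5.91708460e-04 1.43054530e+00] 19.99943733215332
```

View pics/w2.png

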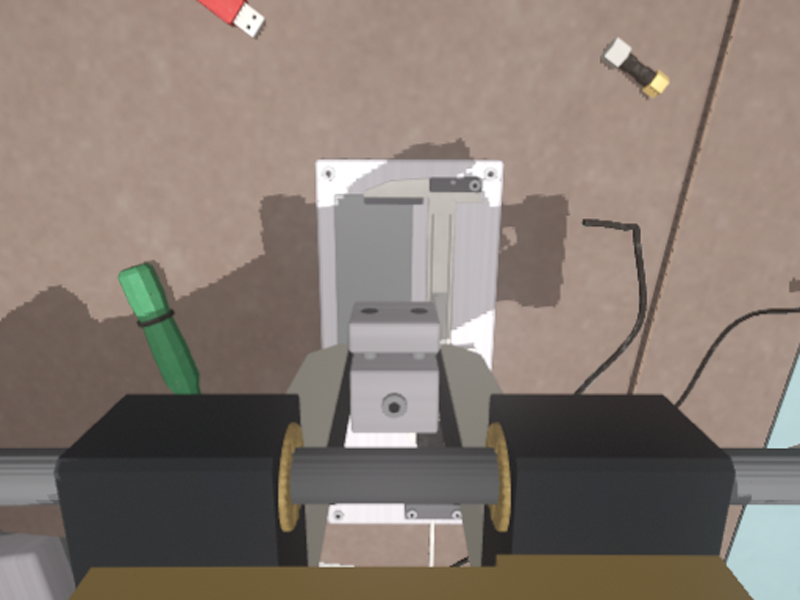

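The wrist view shows the plate's far corners at (317,160) and (503,161), and a near corner at (329,523). The dark anvil bar spans (365–423, 201), and the pad edges are at u=335 and 411. I'll compute the poses from an enlarged crop.

Run:
```python
import numpy as np,cv2
a=np.load("w2.npy")[:,:,::-1]
cv2.imwrite("pics/w2c.png",cv2.resize(a[95:225,195:330],(623,600),interpolation=cv2.INTER_CUBIC)) # 4.615
```

```text
(no output)
```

View pics/w2c.png

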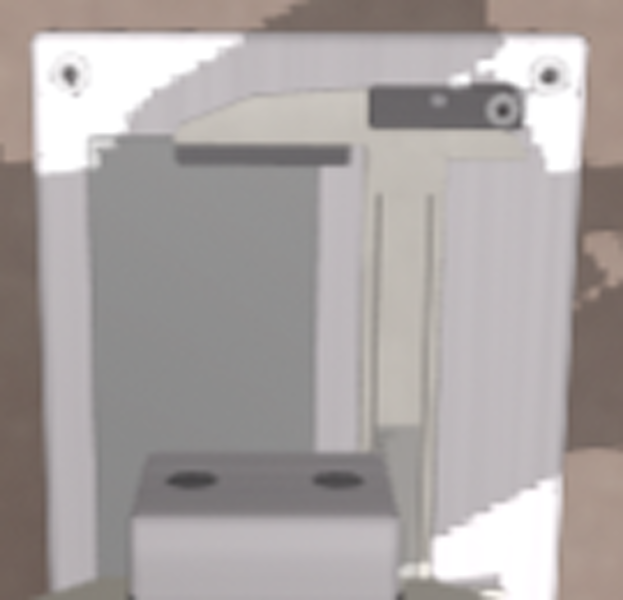

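Run:
```python
from h import *
import pickle
c=pickle.load(open("w2.pkl","rb")); print("eye",c[2])
f=lambda u,v,z:ray("w",195+(u+.5)/4.615-.5,95+(v+.5)/4.615-.5,z,c)[:2]
g=lambda u,v,z:ray("w",(u+.5)*.64-.5,(v+.5)*.64-.5,z,c)[:2]
A=f(34,36,.01);B=f(587,38,.01);N=g(329,523,.01)
for n,p,q in (("top edge",A,B),):
    d=q-p; print(n,np.linalg.norm(d),np.arctan2(d[1],d[0]))
d=A-N; print("left edge",np.linalg.norm(d),np.arctan2(-d[0],d[1]))
L=f(176,164,.018);Rr=f(350,164,.018); d=Rr-L; print("anvil",np.linalg.norm(d),np.arctan2(d[1],d[0]),(L+Rr)/2)
o=np.array([.4420,.2785]);t=-.142
ex=np.array([np.cos(t),np.sin(t)]);ey=np.array([-ex[1],ex[0]])
loc=lambda p:(((p-o)@ex*1e3).round(1),((p-o)@ey*1e3).round(1))
for n,p in (("A(-55,125)",A),("B(55,125)",B),("N(-55,-125)",N),("anv(-8,100)",(L+Rr)/2),("padL -44",f(90,250,.0135)),("padR 2",f(318,250,.0135)),("beam 11",f(362,300,.018)),("beam27",f(441,300,.018)),
 ("TCP",robot.state()["ee_pos"][:2])): print(n,loc(p))
# held spacer, tool z offset: underside = tcp-.0086
z=robot.state()["ee_pos"][2]-.0086+.024
S=[f(133,517,z),f(400,515,z)]; print("spacer +y top edge",[loc(p) for p in S], np.linalg.norm(S[1]-S[0]))
H=g(394,406,z); print("hole",loc(H))
```

```text
eye [0.45325024 0.41218799 0.32519669]
top edge 0.10831281367614187 -0.1418783217720052
left edge 0.24799287535916853 -0.14025161993879445
anvil 0.03395540701767948 -0.13815223976607205 [0.44788329 0.37827917]
A(-55,125) (np.float64(-53.2), np.float64(123.4))
B(55,125) (np.float64(55.1), np.float64(123.4))
N(-55,-125) (np.float64(-52.8), np.float64(-124.6))
anv(-8,100) (np.float64(-8.3), np.float64(99.6))
padL -44 (np.float64(-43.0), np.float64(81.8))
padR 2 (np.float64(2.8), np.float64(82.0))
beam 11 (np.float64(11.6), np.float64(72.7))
beam27 (np.float64(27.4), np.float64(72.8))
TCP (np.float64(-7.3), np.float64(59.1))
spacer +y top edge [(np.float64(-21.2), np.float64(81.3)), (np.float64(6.1), np.float64(81.6))] 0.027227934526140106
hole (np.float64(-7.6), np.float64(53.7))
```

Call:
arm_command(offset=[[0.14, 1.0, -2], [0, 0, -3], [0, 0, -3], [0, 0, -3], [0, 0, -1.5], [0, 0, -0.6], [0, 0, 0], [0, 0, 0]], dr=[[0, 0, 0], [0, 0, 0], [0, 0, 0], [0, 0, 0], [0, 0, 0], [0, 0, 0], [0, 0, 0], [0, 0, 0]], claw=[1, 1, 1, 1, 1, 1, 1, 1])

```text
time: 6.87
ee_pos: [0.4454, 0.3479, 0.0284]
eef_rot: [3.141, 0.0, 1.429]
force: [-0.3, -1.0, -1.3]
width: 0.028
grasp_force: 20.0
```

```bash
cat >> h.py <<'E'
def st():
    s=robot.state(); o=np.array([.4420,.2785]);t=-.142
    ex=np.array([np.cos(t),np.sin(t)]);ey=np.array([-ex[1],ex[0]]); p=s["ee_pos"][:2]-o
    print("plate xy mm",(p@ex*1e3).round(2),(p@ey*1e3).round(2),"z",s["ee_pos"][2].round(4),"yaw",s["eef_rot"][2].round(3),"F",s["force"].round(2),"Fy",(s["force"][:2]@ey).round(2),"w",s["width"],s["grasp_force"],s["time"])
E
python3 -c "
from h import *
st()"
```

```text
plate xy mm -6.45 69.22 z 0.0284 yaw 1.429 F [-0.29 -0.97 -1.26] Fy -1.0 w 0.028027969363414014 19.999682307243347 6.8667
```

Call:
arm_command(offset=[[-0.1, 0, -0.3], [0, 0, -0.15], [0, 0, -0.1], [0, 0, -0.1], [0, 0, 0], [0, 0, 0]], dr=[[0, 0, 0], [0, 0, 0], [0, 0, 0], [0, 0, 0], [0, 0, 0], [0, 0, 0]], claw=[1, 1, 1, 1, 1, 1])

```text
time: 7.37
ee_pos: [0.4437, 0.3494, 0.022]
eef_rot: [3.141, -0.001, 1.431]
force: [-1.6, -1.0, 7.7]
width: 0.0281
grasp_force: 20.0
```

```bash
python3 -c "
from h import *
st()"
```

```text
plate xy mm -8.37 70.4 z 0.022 yaw 1.431 F [-1.62 -0.95  7.65] Fy -1.17 w 0.028060891425560636 20.000948309898376 7.3667
```

Call:
arm_command(offset=[[0, 0, 0.05], [0, 0, 0], [0, 0, 0], [0, 0, 0], [0, 0, 0], [0, 0, 2], [0, 0, 4], [0, 0, 4], [0, 0, 1], [0, 0, 0]], dr=[[0, 0, 0], [0, 0, 0], [0, 0, 0], [0, 0, 0], [0, 0, 0], [0, 0, 0], [0, 0, 0], [0, 0, 0], [0, 0, 0], [0, 0, 0]], claw=[0.5, 0.5, 0.5, 0.5, 0.5, 0.5, 0.5, 0.5, 0.5, 0.5])

```text
time: 8.2
ee_pos: [0.4448, 0.3501, 0.1346]
eef_rot: [3.138, -0.004, 1.431]
force: [0.1, 0.7, -0.9]
width: 0.0466
grasp_force: 0.0
```

Call:
arm_command(offset=[[-0.3, -3.8, 0], [-0.3, -3.8, 0], [-0.3, -2, 0], [0, 0, 0], [0, 0, 0]], dr=[[0, 0, 0], [0, 0, 0], [0, 0, 0], [0, 0, 0], [0, 0, 0]], claw=[0.5, 0.5, 0.5, 0.5, 0.5])

```text
time: 8.62
ee_pos: [0.4341, 0.2519, 0.1309]
eef_rot: [-3.141, 0.001, 1.429]
force: [0.7, 0.7, -0.2]
width: 0.0462
grasp_force: 0.0
```

Run:
```python
from h import *
import pickle
st()
c=P("wrist"); a=eyes.read_camera("wrist"); np.save("w3.npy",a); pickle.dump(c,open("w3.pkl","wb"))
cv2.imwrite("pics/w3.png",cv2.resize(a[:,:,::-1],(800,600),interpolation=cv2.INTER_CUBIC))
```

```text
plate xy mm -4.06 -27.5 z 0.1309 yaw 1.429 F [ 0.72  0.68 -0.21] Fy 0.78 w 0.04624451504094701 0.0 8.6167
```

View pics/w3.png

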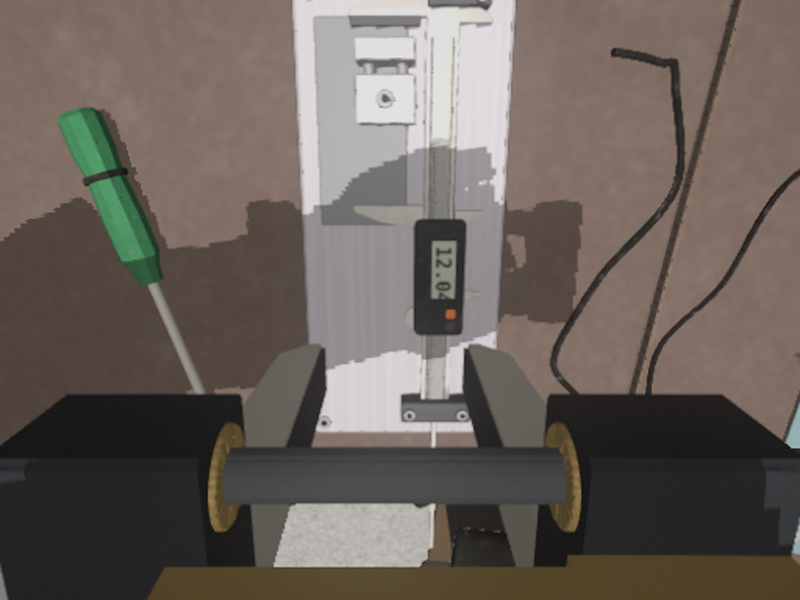

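The spacer stands square on the pad at (386,82). The housing spans (415–466, 220–334), and the sliding jaw's face edge is at about (385,206).

Run:
```python
from h import *
import pickle
c=pickle.load(open("w3.pkl","rb"))
g=lambda u,v,z:ray("w",(u+.5)*.64-.5,(v+.5)*.64-.5,z,c)[:2]
o=np.array([.4420,.2785]);t=-.142
ex=np.array([np.cos(t),np.sin(t)]);ey=np.array([-ex[1],ex[0]])
loc=lambda p:(((p-o)@ex*1e3).round(1),((p-o)@ey*1e3).round(1))
for n,u,v,z in (("H++",466,221,.026),("H-+",415,220,.026),("H--",415,333,.026),("H+-",463,334,.026),("jaw",370,206,.018),("jaw2",415,209,.018),("sp",356,38,.0375),("sp",414,38,.0375),("sp",414,124,.0375),("sp",357,122,.0375),("anv",352,25,.018),("anv",422,25,.018)): print(n,loc(g(u,v,z)))
```

```text
H++ (np.float64(32.9), np.float64(6.8))
H-+ (np.float64(6.8), np.float64(7.3))
H-- (np.float64(7.4), np.float64(-54.3))
H+- (np.float64(33.5), np.float64(-54.9))
jaw (np.float64(-16.6), np.float64(13.5))
jaw2 (np.float64(7.0), np.float64(11.9))
sp (np.float64(-21.0), np.float64(90.7))
sp (np.float64(5.0), np.float64(90.7))
sp (np.float64(5.4), np.float64(53.9))
sp (np.float64(-21.3), np.float64(54.8))
anv (np.float64(-24.1), np.float64(99.8))
anv (np.float64(9.4), np.float64(99.7))
```

Call:
arm_command(offset=[[2.5, 0.8, 0], [0, 0, -3], [0, 0, -3], [0, 0, -3], [0, 0, -1.4], [0, 0, -0.6], [0, 0, 0], [0, 0, 0], [0, 0, 0]], dr=[[0, 0, 0], [0, 0, 0], [0, 0, 0], [0, 0, 0], [0, 0, 0], [0, 0, 0], [0, 0, 0], [0, 0, 0], [0, 0, 0]], claw=[0.5, 0.5, 0.5, 0.5, 0.5, 0.5, 0.5, 0.5, 0.5])

```text
time: 9.42
ee_pos: [0.46, 0.2617, 0.0224]
eef_rot: [3.141, -0.001, 1.431]
force: [-1.1, -0.6, -0.3]
width: 0.0466
grasp_force: 0.0
```

```bash
python3 -c "
from h import *
st()"
```

```text
plate xy mm 20.15 -14.06 z 0.0224 yaw 1.431 F [-1.09 -0.62 -0.34] Fy -0.77 w 0.046581754066126156 0.0 9.4167
```

Call:
arm_command(offset=[[-0.05, 0, -0.4], [0, 0, -0.25], [0, 0, 0], [0, 0, 0], [0, 0, 0], [0, 0, 0], [0, 0, 0], [0, 0, 0]], dr=[[0, 0, 0], [0, 0, 0], [0, 0, 0], [0, 0, 0], [0, 0, 0], [0, 0, 0], [0, 0, 0], [0, 0, 0]], claw=[0.5, 0.5, 0.6, 0.68, 0.72, 0.76, 0.8, 0.8], grip_force=20)

```text
time: 10.08
ee_pos: [0.462, 0.2611, 0.0154]
eef_rot: [3.137, -0.001, 1.43]
force: [5.9, -1.0, -4.4]
width: 0.0277
grasp_force: 19.9
```

```bash
python3 -c "
from h import *
st()"
```

```text
plate xy mm 22.26 -14.43 z 0.0154 yaw 1.43 F [ 5.94 -1.03 -4.44] Fy -0.17 w 0.027652158584770846 19.948489665985107 10.0833
```

Call:
arm_command(offset=[[0.1, 0, 0], [0, 0, 0], [0, 0, 0]], dr=[[0, 0, 0], [0, 0, 0], [0, 0, 0]], claw=[0.8, 0.8, 0.8])

```text
time: 10.33
ee_pos: [0.462, 0.261, 0.0154]
eef_rot: [3.138, -0.001, 1.43]
force: [5.4, -1.4, -2.6]
width: 0.0274
grasp_force: 19.9
```

```bash
python3 -c "
from h import *
st();print(robot.state()['ft_torque'])"
```

```text
plate xy mm 22.27 -14.45 z 0.0154 yaw 1.43 F [ 5.41 -1.38 -2.58] Fy -0.6 w 0.027378448800179197 19.94370549917221 10.3333
[-0.236296   -1.16761443  0.04777419]
```

Call:
arm_command(offset=[[0.2, -0.03, 0], [0, 0, 0], [0, 0, 0]], dr=[[0, 0, 0], [0, 0, 0], [0, 0, 0]], claw=[0.8, 0.8, 0.8])

```text
time: 10.58
ee_pos: [0.462, 0.261, 0.0153]
eef_rot: [3.141, -0.0, 1.431]
force: [1.3, 0.4, 2.8]
width: 0.0274
grasp_force: 19.9
```

```bash
python3 -c "
from h import *
st();print(robot.state()['ft_torque'])"
```

```text
plate xy mm 22.31 -14.49 z 0.0153 yaw 1.431 F [1.32 0.36 2.75] Fy 0.54 w 0.027440786722061867 19.93226319551468 10.5833
[ 0.22433126 -0.1715293  -0.00183275]
```

Call:
arm_command(offset=[[0.043, 0.3, 0], [0.057, 0.4, 0], [0.057, 0.4, 0], [0.057, 0.4, 0], [0.057, 0.4, 0], [0, 0, 0], [0, 0, 0]], dr=[[0, 0, 0], [0, 0, 0], [0, 0, 0], [0, 0, 0], [0, 0, 0], [0, 0, 0], [0, 0, 0]], claw=[0.8, 0.8, 0.8, 0.8, 0.8, 0.8, 0.8])

```text
time: 11.17
ee_pos: [0.4648, 0.2803, 0.0153]
eef_rot: [3.141, -0.0, 1.431]
force: [1.9, -1.1, 4.8]
width: 0.028
grasp_force: 19.9
```

```bash
python3 -c "
from h import *
st();print(robot.state()['ft_torque'])"
```

```text
plate xy mm 22.33 4.99 z 0.0153 yaw 1.431 F [ 1.9  -1.08  4.75] Fy -0.81 w 0.027974724461455602 19.93386536836624 11.1667
[-0.28629308 -0.13018125  0.00988577]
```

Call:
arm_command(offset=[[0.057, 0.4, 0], [0.057, 0.4, 0], [0.057, 0.4, 0], [0.057, 0.4, 0], [0.043, 0.3, 0], [0.028, 0.2, 0], [0, 0, 0], [0, 0, 0]], dr=[[0, 0, 0], [0, 0, 0], [0, 0, 0], [0, 0, 0], [0, 0, 0], [0, 0, 0], [0, 0, 0], [0, 0, 0]], claw=[0.8, 0.8, 0.8, 0.8, 0.8, 0.8, 0.8, 0.8])

```text
time: 11.83
ee_pos: [0.4678, 0.301, 0.0153]
eef_rot: [3.141, 0.0, 1.431]
force: [1.4, -2.5, 5.1]
width: 0.0277
grasp_force: 19.9
```

```bash
python3 -c "
from h import *
st();print(robot.state()['ft_torque'])"
```

```text
plate xy mm 22.32 25.92 z 0.0153 yaw 1.431 F [ 1.4  -2.49  5.14] Fy -2.26 w 0.027715750984286025 19.93491679430008 11.8333
[-0.49235027 -0.13104966 -0.0448897 ]
```

Call:
arm_command(offset=[[0.014, 0.1, 0], [0.014, 0.1, 0], [0.014, 0.1, 0], [0.014, 0.1, 0], [0.014, 0.1, 0], [0.014, 0.1, 0], [0, 0, 0], [0, 0, 0], [0, 0, 0]], dr=[[0, 0, 0], [0, 0, 0], [0, 0, 0], [0, 0, 0], [0, 0, 0], [0, 0, 0], [0, 0, 0], [0, 0, 0], [0, 0, 0]], claw=[0.8, 0.8, 0.8, 0.8, 0.8, 0.8, 0.8, 0.8, 0.8])

```text
time: 12.58
ee_pos: [0.4685, 0.3062, 0.0153]
eef_rot: [-3.142, 0.001, 1.43]
force: [1.4, -3.9, 6.6]
width: 0.0279
grasp_force: 19.9
```

```bash
python3 -c "
from h import *
st();print(robot.state()['ft_torque'])"
```

```text
plate xy mm 22.3 31.17 z 0.0153 yaw 1.43 F [ 1.43 -3.91  6.62] Fy -3.67 w 0.027882706557617435 19.942934811115265 12.5833
[-0.99786425 -0.15576988  0.03747548]
```

Call:
arm_command(offset=[[0.007, 0.05, 0], [0.007, 0.05, 0], [0.007, 0.05, 0], [0.007, 0.05, 0], [0, 0, 0], [0, 0, 0], [0, 0, 0]], dr=[[0, 0, 0], [0, 0, 0], [0, 0, 0], [0, 0, 0], [0, 0, 0], [0, 0, 0], [0, 0, 0]], claw=[0.8, 0.8, 0.8, 0.8, 0.8, 0.8, 0.8])

```text
time: 13.17
ee_pos: [0.4687, 0.308, 0.0153]
eef_rot: [-3.141, 0.001, 1.43]
force: [1.6, -4.5, 6.4]
width: 0.0277
grasp_force: 19.9
```

```bash
python3 -c "
from h import *
st();print(robot.state()['ft_torque'])"
```

```text
plate xy mm 22.29 33.03 z 0.0153 yaw 1.43 F [ 1.56 -4.5   6.42] Fy -4.23 w 0.027742435212678218 19.943667948246002 13.1667
[-1.07819253 -0.08017957  0.00403777]
```

Call:
arm_command(offset=[[0.007, 0.05, 0], [0.007, 0.05, 0], [0, 0, 0], [0, 0, 0], [0, 0, 0]], dr=[[0, 0, 0], [0, 0, 0], [0, 0, 0], [0, 0, 0], [0, 0, 0]], claw=[0.8, 0.8, 0.8, 0.8, 0.8])

```text
time: 13.58
ee_pos: [0.4689, 0.309, 0.0153]
eef_rot: [-3.141, 0.001, 1.43]
force: [1.2, -5.3, 6.9]
width: 0.0275
grasp_force: 19.9
```

```bash
python3 -c "
from h import *
st();print(robot.state()['ft_torque'])"
```

```text
plate xy mm 22.3 34.04 z 0.0153 yaw 1.43 F [ 1.23 -5.27  6.88] Fy -5.04 w 0.027518397537943263 19.943675994873047 13.5833
[-1.14316073 -0.08113446 -0.04514985]
```

Call:
arm_command(offset=[[0.007, 0.05, 0], [0.007, 0.05, 0], [0, 0, 0], [0, 0, 0], [0, 0, 0]], dr=[[0, 0, 0], [0, 0, 0], [0, 0, 0], [0, 0, 0], [0, 0, 0]], claw=[0.8, 0.8, 0.8, 0.8, 0.8])

```text
time: 14.0
ee_pos: [0.469, 0.3098, 0.0153]
eef_rot: [-3.141, 0.001, 1.43]
force: [0.9, -5.0, 7.3]
width: 0.0281
grasp_force: 20.0
```

```bash
python3 -c "
from h import *
st();print(robot.state()['ft_torque'])"
```

```text
plate xy mm 22.31 34.76 z 0.0153 yaw 1.43 F [ 0.9  -4.95  7.29] Fy -4.77 w 0.02805607857412238 19.952376186847687 14.0
[-1.33652357 -0.09151668  0.03217963]
```

Call:
arm_command(offset=[[0.007, 0.05, 0], [0, 0, 0], [0, 0, 0], [0, 0, 0]], dr=[[0, 0, 0], [0, 0, 0], [0, 0, 0], [0, 0, 0]], claw=[0.8, 0.8, 0.8, 0.8])

```text
time: 14.33
ee_pos: [0.469, 0.3099, 0.0153]
eef_rot: [-3.141, 0.002, 1.43]
force: [0.7, -6.8, 7.9]
width: 0.0282
grasp_force: 20.0
```

```bash
python3 -c "
from h import *
st();print(robot.state()['ft_torque'])"
```

```text
plate xy mm 22.29 34.95 z 0.0153 yaw 1.43 F [ 0.72 -6.79  7.85] Fy -6.62 w 0.028178841430933986 19.95878040790558 14.3333
[-1.55583001 -0.09012092  0.08858396]
```

Call:
arm_command(offset=[[0.007, 0.05, 0], [0, 0, 0], [0, 0, 0], [0, 0, 0]], dr=[[0, 0, 0], [0, 0, 0], [0, 0, 0], [0, 0, 0]], claw=[0.8, 0.8, 0.8, 0.8])

```text
time: 14.67
ee_pos: [0.469, 0.3101, 0.0153]
eef_rot: [-3.141, 0.002, 1.43]
force: [1.5, -6.8, 8.6]
width: 0.0275
grasp_force: 20.0
```

```bash
python3 -c "
from h import *
st();print(robot.state()['ft_torque'])"
```

```text
plate xy mm 22.29 35.16 z 0.0153 yaw 1.43 F [ 1.46 -6.81  8.62] Fy -6.54 w 0.02752443118222878 19.96587574481964 14.6667
[-1.70077303 -0.03687721  0.09493604]
```

Call:
arm_command(offset=[[0.007, 0.05, 0], [0, 0, 0], [0.007, 0.05, 0], [0, 0, 0], [0, 0, 0], [0, 0, 0]], dr=[[0, 0, 0], [0, 0, 0], [0, 0, 0], [0, 0, 0], [0, 0, 0], [0, 0, 0]], claw=[0.8, 0.8, 0.8, 0.8, 0.8, 0.8])

```text
time: 15.17
ee_pos: [0.4691, 0.3106, 0.0153]
eef_rot: [-3.141, 0.003, 1.429]
force: [0.6, -9.4, 9.2]
width: 0.0279
grasp_force: 20.0
```

```bash
python3 -c "
from h import *
st();print(robot.state()['ft_torque'])"
```

```text
plate xy mm 22.31 35.57 z 0.0153 yaw 1.429 F [ 0.56 -9.36  9.16] Fy -9.19 w 0.02793829857608635 19.98229891061783 15.1667
[-2.08090289 -0.06707575  0.1539852 ]
```

Call:
arm_command(offset=[[0.007, 0.05, 0], [0, 0, 0], [0, 0, 0], [0, 0, 0], [0, 0, 0]], dr=[[0, 0, 0], [0, 0, 0], [0, 0, 0], [0, 0, 0], [0, 0, 0]], claw=[0.8, 0.8, 0.8, 0.8, 0.8])

```text
time: 15.58
ee_pos: [0.4691, 0.3107, 0.0152]
eef_rot: [-3.141, 0.003, 1.429]
force: [0.9, -10.2, 8.7]
width: 0.0277
grasp_force: 20.0
```

```bash
python3 -c "
from h import *
st();print(robot.state()['ft_torque'])"
```

```text
plate xy mm 22.27 35.74 z 0.0152 yaw 1.429 F [  0.88 -10.23   8.66] Fy -10.01 w 0.027721222474892646 19.991470277309418 15.5833
[-2.33431609 -0.07496565  0.16666815]
```

Call:
arm_command(offset=[[0.007, 0.05, 0], [0, 0, 0], [0, 0, 0], [0, 0, 0], [0, 0, 0]], dr=[[0, 0, 0], [0, 0, 0], [0, 0, 0], [0, 0, 0], [0, 0, 0]], claw=[0.8, 0.8, 0.8, 0.8, 0.8])

```text
time: 16.0
ee_pos: [0.4691, 0.3109, 0.0152]
eef_rot: [-3.141, 0.003, 1.429]
force: [0.6, -10.6, 9.5]
width: 0.028
grasp_force: 20.0
```

```bash
python3 -c "
from h import *
st();print(robot.state()['ft_torque'])"
```

```text
plate xy mm 22.24 35.9 z 0.0152 yaw 1.429 F [  0.56 -10.56   9.52] Fy -10.37 w 0.027970289040730307 20.00115394592285 16.0
[-2.5221681  -0.06922364  0.13501934]
```

Call:
arm_command(offset=[[0, 0, 0], [0, 0, 0], [0, 0, 0], [0, 0, 0], [0, 0, 0]], dr=[[0, 0, 0], [0, 0, 0], [0, 0, 0], [0, 0, 0], [0, 0, 0]], claw=[0.5, 0.5, 0.5, 0.5, 0.5])

```text
time: 16.42
ee_pos: [0.4692, 0.3143, 0.015]
eef_rot: [-3.141, -0.0, 1.432]
force: [-0.2, 1.1, 0.2]
width: 0.0461
grasp_force: 0.0
```

```bash
python3 -c "
from h import *
st();print(robot.state()['ft_torque'])"
```

```text
plate xy mm 21.88 39.28 z 0.015 yaw 1.432 F [-0.19  1.11  0.19] Fy 1.07 w 0.04610869334597873 0.0 16.4167
[-0.05668928  0.07080767 -0.01104257]
```

Released, so I'll lift straight up, step back (-y) and look one last time.

Call:
arm_command(offset=[[0, 0, 1], [0, 0, 2], [0, 0, 3], [0, 0, 3], [0, 0, 3], [-0.3, -3, 0], [-0.3, -3, 0], [-0.2, -1, 0], [0, 0, 0], [0, 0, 0]], dr=[[0, 0, 0], [0, 0, 0], [0, 0, 0], [0, 0, 0], [0, 0, 0], [0, 0, 0], [0, 0, 0], [0, 0, 0], [0, 0, 0], [0, 0, 0]], claw=[0.5, 0.5, 0.5, 0.5, 0.5, 0.5, 0.5, 0.5, 0.5, 0.5])

```text
time: 17.25
ee_pos: [0.4617, 0.244, 0.1357]
eef_rot: [3.141, -0.001, 1.43]
force: [0.8, 1.4, -0.5]
width: 0.0464
grasp_force: 0.0
```

Run:
```python
from h import *
import pickle
st()
c=P("wrist"); a=eyes.read_camera("wrist"); pickle.dump(c,open("w4.pkl","wb"))
cv2.imwrite("pics/w4.png",cv2.resize(a[0:220,150:400][:,:,::-1],(682,600),interpolation=cv2.INTER_CUBIC))
```

```text
plate xy mm 24.35 -31.37 z 0.1357 yaw 1.43 F [ 0.83  1.36 -0.51] Fy 1.46 w 0.046354510150611886 0.0 17.25
```

View pics/w4.png

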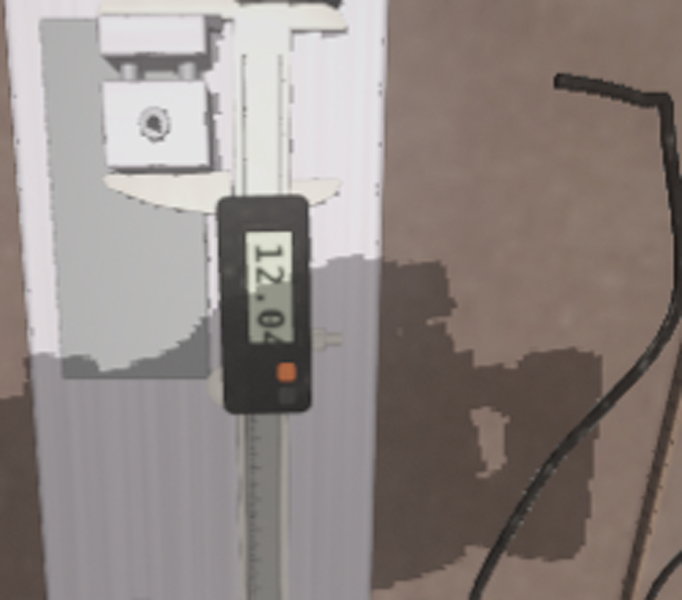

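The spacer is nipped square: the jaw lies against its lower edge at (105–210, 172), its top is against the anvil, and the housing edges run parallel to the beam. Handing in.

```bash
python3 -c "
from station import robot
print(robot.finish_job())"
```

```text
the job is handed in; nothing more can be done
None
```

The spacer stands nipped square between the caliper jaws, pressed home with about 6 N and hands off; it measures about 38 mm wide by camera (gap about 6 mm), and I handed the job in at about 17 s.

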